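# Seat the winder's cover plate and bring the screwdriver to its screw

### The arm

A 6-joint arm with a two-finger parallel gripper is mounted at the origin on a cart in front of the work surface, level with it; the furniture and walls round the work are solid. World frame = base frame: x ahead of the robot, y to its left, z up, the work surface at z = 0. Lengths are in m, angles in rad, forces in N, time in s.
With the tool pointing down it reaches from about 0.325 to 0.9 m from the base axis. Payload 3.5 kg.
Tool frame: the origin (TCP) lies at the very end of the fingers, on their centre line; the grasp point (between the pads) lies 19 mm behind it (arm.tcp_to_grasp is the distance from the TCP to the grasp point, in m); z points along the fingers, y is the line along which they close (so a half turn about z gives the same grasp; the last joint's range is limited). The gripper opens to 85 mm and grips with 20 to 120 N. Pads are 22 mm wide; open, the fingers measure 114 mm over their backs; the gripper's body (76 mm by 85 mm) begins 54 mm behind the grasp point. The pads swing forward as they close: fully open they stand 13 mm farther back than shut.
Start: joints at [-1.449, 0.276, -0.026, 1.268, 0, 1.467], TCP at [0.139, -0.609, 0.231] pointing down, gripper open.
Joint ranges: [-3.12, 3.12], [-0.85, 1.88], [-1.08, 1.24], [-1.95, 2.15], [-1.57, 1.53], [-3.14, 3.14]. Speed limits (rad/s): [2.57, 2.57, 3.14, 3.14, 3.14, 3.14].

### API

Orientations are given as a rotation vector (axis times angle).
In Python, from rig import arm gives the robot as it stands. The module is installed in compiled form; this text tells all that it offers. Calls block until the motion is done:
- arm.goto(position, orientation): joint-space move of the TCP to a pose.
- arm.line_to(position, attitude=None, rate=0.15, guard=None): straight line of the TCP; attitude=None keeps the orientation; rate is the mean speed in m/s. With guard (N) it stops when the force on the tool has changed by that much, and returns True; else False.
- arm.set_joints(angles): joint-space move.
- arm.command_gripper(opening, effort=None): finger opening in m; effort is the grip in N (None keeps the last); returns when the fingers have stopped.
- arm.hold(seconds).
- arm.inverse_kinematics(position, orientation): joint angles nearest the present ones, or None.
- arm.get_obs(): the state.
- arm.snapshot(name): name is "scene" or "side" or "wrist"; returns a dict with "pixels" (480x640x3 uint8, red, green, blue), "range_z" (480x640 float32, m along the optical axis (not along the pixel's ray), 0 where there is no reading), "intrinsics" (3x3 intrinsics, pixels), "rvec" (rotation vector, rad) and "tvec" (3), from world to camera coordinates, as OpenCV has them; the wrist camera has in their place "T_tool_cam" (4x4, takes a point from camera to tool coordinates, whose origin is the TCP and whose axes are the flange's). Camera axes: x right, y down, z forward; pixel columns grow to the right and rows downward; lengths in m; the calibration is good to about 2 mm. A picture is of the moment at which its call begins: read the wrist's pose just before it.
A pose or a line that the arm cannot do raises arm.Unreachable and nothing moves.
- arm.hand_in(): hands the job in; it is judged then, once.
The state is a dict: "time": time; "q": joint angles; "qd": joint speeds; "joint_torque": joint torques, N m; "tcp_pos": TCP position; "orientation": TCP orientation; "force": force on the tool from outside, world axes, zero at the start; "torque": the same for the moment, N m; "finger_gap": finger opening in m; "grasp_force": force on a finger pad.
Only numpy, scipy, OpenCV 4.12 (cv2) and the standard library are available. Lean on these libraries where they do the work, as an engineer would, in place of code of your own. Each camera call takes 0.05 s, during which the arm holds its last target. There are 200 camera calls.

### The job

Close up the grey bobbin winder. First press the cocked-up end of its aluminium cover plate down until the plate sits level and flush in its recess. Then draw the red-handled screwdriver out of the tool stand, turn it upright with the blade down, and finish while still holding it in the gripper, at rest, with the blade a few centimetres above the dark screw at the middle of the plate, touching neither; leave the yellow-handled awl in the stand and the other things on the surface where they are.

Things in the scene. Friction and masses are not known exactly. Their poses are not given: they have to be found in the camera images.
- winder: Grey bobbin-winder housing, fixed, 130 (its x) x 106 (its y) x 40 mm high, black switch panel on its -x side. Origin: centre of its underside, z up. In its top is a recess 104 x 80 mm, 6 mm deep (floor at z = 34 mm, rim at 40 mm).
- cover: Loose aluminium cover plate, 100 (its x) x 76 (its y) x 6 mm, 0.12 kg, in the winder's recess with 2 mm of play all round; at the start its +x end is up, tilted about 0.14 rad. Origin: centre of its underside; x and y run along the winder's, z is normal to the plate. Seated, its origin is 34 mm above the winder's origin and its top is flush with the rim.
- cover_screw (a point): Middle of the dark 13 mm screw head with a brass-coloured cross in the middle of the cover plate, on top of the head, 7 mm above the plate's underside.
- cover_high_end (a point): Point on the plate's top face, 36 mm from its middle towards its +x end: the place to press. Under it a stiff rubber stud stands 12 mm out of the recess floor and holds this end up; it gives way when pressed with more than about 5 N and stays where it is pushed (down to flush with the floor).
- stand: Wooden tool stand, fixed, foot 75 (its x) x 142 (its y) x 12 mm; origin: centre of the foot's underside, z up. Two grey tubes, 21 mm thick, 60 mm long, at y = +46 and -46 mm, lean 40 degrees from vertical towards the stand's +x (away from the robot), mouths at x = +27, z = 52 mm. Bores 8 mm wide, about 55 mm deep.
- screwdriver: Small red-handled screwdriver, 102 mm long, 0.03 kg, at the start blade down in either tube, leaning with it; the handle, 52 mm long, 17 mm thick, sticks out, the 50 mm shaft (4.4 mm thick) is in the bore. Its own +y axis runs along the tool from blade to butt. Origin: at half its length, 8.5 mm off the tool's axis (the axis line lies at its z = +8.5 mm).
- blade_tip (a point): Tip of the screwdriver's blade, on the tool's axis, 51 mm from the tool's middle.
- handle_mid (a point): Middle of the screwdriver's red handle, on the tool's axis, 76 mm from the blade tip: the place to grip, across the handle (along the stand's y). The butt is 26 mm further on.
- awl: Yellow-handled awl, 103 mm long, handle 16 mm thick, blade down in the stand's other tube; stays there. Its own +y axis runs from blade to butt.
- blue_spool: Thread spool, navy blue, 38 mm across, 45 mm high, at the back; leave alone. Origin: centre of its underside.
- thread_cone: Cream thread cone, 54 mm across, 90 mm high, at the back; leave alone. Origin: centre of its underside.
- eyelet_jar: Glass jar with black cap, 41 mm across, 54 mm high, at the back; leave alone. Origin: centre of its underside.
- tailor_chalk: Pale blue piece of tailor's chalk, 38 x 50 x 6 mm, near the front edge; leave alone. Origin: centre of its underside.

How it is judged:
On the way, in this order (a step that is already met when the one before it is completed fails the run):
1. the cover plate is pressed down and sits level in its recess, the screwdriver still in the stand (angle between cover's own z axis and vertical below 0.035 rad and z of cover in the frame of winder between 0.03 and 0.0365 m and horizontal distance between cover and winder below 0.008 m and distance of screwdriver from where it was at the start of the episode below 0.02 m), for 0.2 s.
2. the screwdriver is held by the fingers, drawn clear of the stand (contact force between the fingers and screwdriver above 0.5 N and height (world z) of blade_tip above 0.06 m), for 0.2 s.
At the end, for the whole second after the job is handed in: The cover sits level (within 0.035 rad) and flush (within 2.5 mm) in the winder's recess; the fingers hold the screwdriver still and upright (within 0.22 rad), blade down, its tip within 15 mm sideways of the screw and 15 to 100 mm above the rim, and it touches neither plate nor housing (angle between cover's own z axis and vertical below 0.035 rad and z of cover in the frame of winder between 0.03 and 0.0365 m and horizontal distance between cover and winder below 0.008 m and contact force between the fingers and screwdriver above 0.5 N and angle between screwdriver's own y axis and vertical below 0.22 rad and height (world z) of handle_mid above 0.125 m and horizontal distance between blade_tip and cover_screw below 0.015 m and height (world z) of blade_tip between 0.055 and 0.14 m and linear speed of screwdriver below 0.03 m/s and contact force between screwdriver and cover below 0.05 N and contact force between screwdriver and winder below 0.05 N); the arm keeps its last pose, push and grip.
It fails at once if the awl is disturbed in its place (distance of awl from where it was at the start of the episode above 0.03 m).
It fails at once if one of the bystanders is knocked out of its place (distance of any of blue_spool, thread_cone, eyelet_jar, tailor_chalk from where it was at the start of the episode above 0.03 m).
It also fails if it takes over 53 s, if anything falls off the work surface, if the arm or the gripper's body presses on something with over 40 N, if the wrist force passes 120 N, or if a joint passes its speed limit or range.

## Working session

There is one attempt and no reset: what is moved stays moved. The work goes in short steps, each a Python script; the robot and the scene stay as the last script left them, time stands still between calls to the robot, and variables do not carry over. Pictures are saved under pics/ and viewed, at most 10 in all, crops included, and the job is handed in when it is done.

```bash
mkdir -p pics; python3 - <<'E'
from rig import arm
import cv2,numpy as np
for n in("scene","side"):
    s=arm.snapshot(n); np.savez(n+".npz",**s)
    cv2.imwrite(f"pics/{n}0.png",s["pixels"][:,:,::-1])
    R=cv2.Rodrigues(np.array(s["rvec"]))[0]; print(n,-R.T@s["tvec"],R[2],s["intrinsics"][0,0])
o=arm.get_obs();print(o["time"],o["tcp_pos"],o["orientation"],o["finger_gap"])
E
```

```text
scene [ 0.19828718 -0.65694375  0.71355036] [ 0.36964689  0.60655231 -0.70388598] 569.8609798137624
side [ 0.37438006 -0.91862416  0.37329001] [ 0.17266404  0.92721504 -0.33235432] 540.7586865531358
0.1 [ 0.13924494 -0.60857319  0.23025904] [-3.11974091e+00 -3.52222229e-01  1.68262188e-06] 0.08551735691379407
```

View pics/scene0.png

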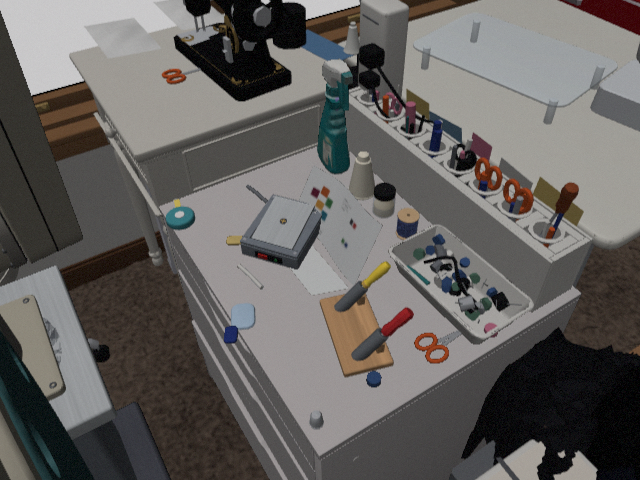

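View pics/side0.png

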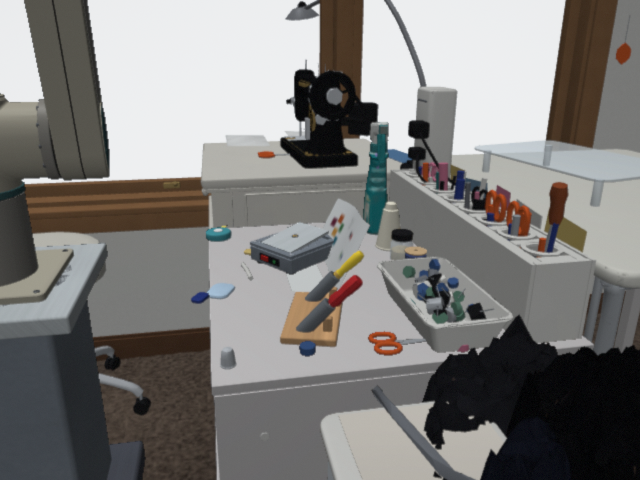

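The scene view shows the winder at about (283,230) with its screw at (283,220), the red handle at (398,320) and the yellow one at (376,272). In the side view the winder is at (295,245) and the red handle at (345,291). A tall leaflet stands behind the winder.

```bash
cat > h.py <<'E'
import numpy as np,cv2
def load(n): return dict(np.load(n+".npz"))
def Rt(s): return cv2.Rodrigues(s["rvec"])[0],s["tvec"].ravel()
def cloud(s):
    R,t=Rt(s);K=s["intrinsics"];z=s["range_z"];v,u=np.mgrid[:480,:640]
    p=np.stack([(u-K[0,2])/K[0,0]*z,(v-K[1,2])/K[1,1]*z,z],-1)
    w=(p-t)@R; w[z==0]=np.nan; return w
def ray(s,uv):
    R,t=Rt(s);K=s["intrinsics"]
    d=R.T@np.linalg.solve(K,[uv[0],uv[1],1]);return -R.T@t,d/np.linalg.norm(d)
def plane(s,uv,h): c,d=ray(s,uv);return c+d*(h-c[2])/d[2]
def tri(rays):
    A=0;b=0
    for c,d in rays:
        M=np.eye(3)-np.outer(d,d);A=A+M;b=b+M@c
    p=np.linalg.solve(A,b)
    return p,[float(np.linalg.norm((np.eye(3)-np.outer(d,d))@(p-c))) for c,d in rays]
def blob(mask):
    n,l,st,c=cv2.connectedComponentsWithStats(mask.astype(np.uint8),connectivity=8)
    i=1+np.argmax(st[1:,4]);return l==i
def ends(m):
    v,u=np.nonzero(m);p=np.c_[u,v].astype(float);c=p.mean(0)
    d=np.linalg.svd(p-c,full_matrices=False)[2][0]
    d=d if d[1]<0 else -d   # towards the butt (up in picture)
    a=(p-c)@d; return c+d*a.min(),c+d*a.max(),c
E
cat > m.py <<'E'
from h import *
S={n:load(n) for n in("scene","side")};roi={"scene":(240,380,320,430),"side":(240,320,300,380)}
for col in("red","yel"):
    E={}
    for n,s in S.items():
        hsv=cv2.cvtColor(s["pixels"],cv2.COLOR_RGB2HSV);H,Sa,V=[hsv[...,i].astype(int) for i in range(3)]
        m=((H<6)|(H>172)) if col=="red" else ((H>20)&(H<34))
        m=m&(Sa>130)&(V>60);r=roi[n];k=np.zeros_like(m);k[r[0]:r[1],r[2]:r[3]]=1
        m=blob(m&k);E[n]=ends(m);w=cloud(s)[m];w=w[~np.isnan(w[:,0])]
        print(col,n,m.sum(),np.round(E[n],1).tolist(),"cloud med",np.median(w,0).round(4))
    P=[tri([ray(S[n],E[n][i]) for n in S]) for i in range(3)]
    for p in P:print("  tri",p[0].round(4),np.round(p[1],4))
    d=P[1][0]-P[0][0];print("  len",np.linalg.norm(d),"tilt",np.degrees(np.arccos(d[2]/np.linalg.norm(d))),"az",np.degrees(np.arctan2(d[1],d[0])))
for n,s in S.items():
    w=cloud(s);x=plane(s,(283,220) if n=="scene" else (295,240),.045)
    near=(np.hypot(w[...,0]-x[0],w[...,1]-x[1])<.12)&(w[...,2]>.03)&(w[...,2]<.065)
    near=blob(near);q=w[near];print(n,"winder seed",x.round(3),near.sum(),cv2.minAreaRect(q[:,:2].astype(np.float32)*1000),"zpct",np.percentile(q[:,2],[2,25,50,75,98]).round(4))
# stand foot by wood colour
for n,s in S.items():
    w=cloud(s);hsv=cv2.cvtColor(s["pixels"],cv2.COLOR_RGB2HSV)
    f=(np.abs(w[...,2]-.012)<.006)&(hsv[...,1]>80)&(hsv[...,0]>5)&(hsv[...,0]<22)
    f=blob(f);q=w[f];print(n,"foot",f.sum(),cv2.minAreaRect(q[:,:2].astype(np.float32)*1000),np.median(q[:,2]))
s=S["scene"];cv2.imwrite("pics/crop.png",cv2.resize(s["pixels"][170:290,220:400,::-1],None,fx=4.4,fy=4.4,interpolation=cv2.INTER_CUBIC))
E
python3 m.py
```

```text
red scene 382 [[382.5, 333.5], [410.6, 310.3], [397.0, 321.6]] cloud med [ 0.5286 -0.2989  0.0766]
red side 445 [[329.7, 303.8], [359.1, 278.0], [344.6, 290.8]] cloud med [ 0.5294 -0.3018  0.0724]
  tri [ 0.5123 -0.2898  0.0492] [0. 0.]
  tri [ 0.5486 -0.3012  0.0887] [0.0004 0.0004]
  tri [ 0.5311 -0.2957  0.0695] [0.0005 0.0005]
  len 0.05480899925472326 tilt 43.92021919996132 az -17.360020672966712
yel scene 261 [[362.9, 285.9], [388.1, 263.1], [376.5, 273.6]] cloud med [ 0.5569 -0.2114  0.0769]
yel side 271 [[335.5, 275.7], [360.9, 252.8], [349.0, 263.5]] cloud med [ 0.5576 -0.2135  0.0732]
  tri [ 0.5394 -0.2022  0.0494] [0.0004 0.0004]
  tri [ 0.5754 -0.2125  0.0878] [0.0007 0.0007]
  tri [ 0.5589 -0.2077  0.0701] [0.0004 0.0004]
  len 0.05357154709860005 tilt 44.21421028646302 az -16.006969602406922
scene winder seed [ 0.51  -0.003  0.045] 4385 ((535.3823852539062, -25.762367248535156), (151.50863647460938, 171.9864959716797), 36.06401824951172) zpct [0.0314 0.0385 0.0424 0.0487 0.0624]
side winder seed [ 0.506 -0.027  0.045] 2457 ((539.3441162109375, -34.363319396972656), (149.32199096679688, 187.85324096679688), 35.65752029418945) zpct [0.0307 0.0377 0.0418 0.0481 0.0627]
scene foot 2906 ((499.1895751953125, -239.36978149414062), (143.35568237304688, 74.49356842041016), 73.02245330810547) 0.010729906614212699
side foot 1487 ((499.6220703125, -242.35836791992188), (142.00880432128906, 73.30403137207031), 73.1772232055664) 0.010360460405105732
```

View pics/crop.png

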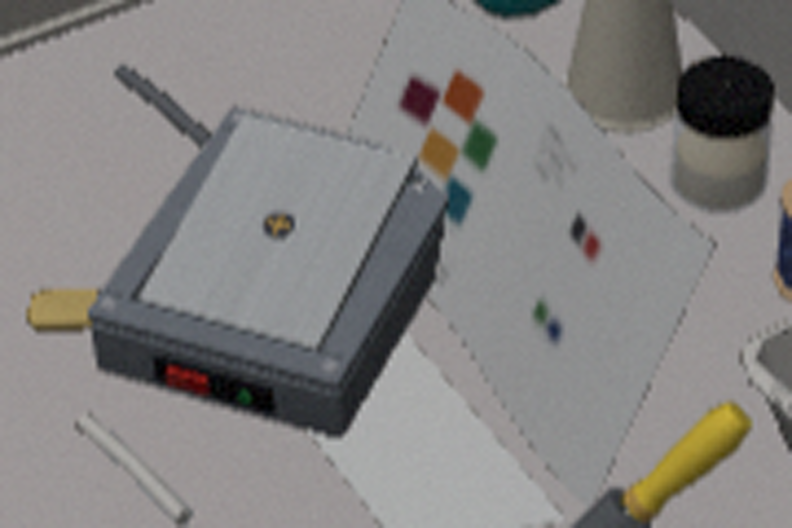

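The crop shows the switch panel on the front-left face, with its lower edge near crop (95,370) to (345,435). Winder +x therefore runs up the picture. The rim corners are near (93,320), (343,385), (447,195) and (235,107), and the screw is at (278,226).

```bash
cat > m2.py <<'E'
from h import *
s=load("scene");d=load("side")
C=[plane(s,(220+(x-2)/4.4,170+(y-2)/4.4),.04) for x,y in((93,320),(343,385),(447,195),(235,107))]
C=np.array(C)[:,:2];print(C.round(4));e=[np.linalg.norm(C[i]-C[(i+1)%4]) for i in range(4)];print("edges",np.round(e,4),"centre",C.mean(0).round(4))
for i in range(4):
    v=C[(i+1)%4]-C[i];print(np.degrees(np.arctan2(v[1],v[0])).round(1),end=" ")
print()
# screw: brass/dark spot on the bright plate, both views
uvs=(220+276/4.4,170+224/4.4);P=plane(s,uvs,.048);print("screw guess",P)
R,t=h=Rt(d);K=d["intrinsics"];q=K@(R@P+t);q=q[:2]/q[2];print("side px",q)
r=[]
for im,c in((s,uvs),(d,q)):
    g=cv2.cvtColor(im["pixels"],cv2.COLOR_RGB2GRAY).astype(float);x,y=[int(round(a)) for a in c]
    w=g[y-7:y+8,x-9:x+10];m=np.median(w);k=blob(np.clip(m-w,0,None)>25) if (m-w>25).any() else None
    sat=im["pixels"][y-7:y+8,x-9:x+10].astype(int);b=(sat.max(2)-sat.min(2))>30
    print(k.sum(),b.sum());k=k|b
    v,u=np.nonzero(k);r.append((u.mean()+x-9,v.mean()+y-7))
print(r);print("screw",tri([ray(s,r[0]),ray(d,r[1])]))
w=cloud(s);
for im,c in((s,r[0]),(d,r[1])):
    w=cloud(im);x,y=map(int,c);p=w[y-14:y+15,x-14:x+15].reshape(-1,3);p=p[~np.isnan(p[:,0])]
    p=p[np.hypot(*(p[:,:2]-P[:2]).T)<.03];c0=p.mean(0);n=np.linalg.svd(p-c0)[2][2];n*=np.sign(n[2]);print("plate",len(p),c0.round(4),n.round(3))
x,y=q.astype(int);cv2.imwrite("pics/sidecrop.png",cv2.resize(d["pixels"][200:290,230:370,::-1],None,fx=5,fy=5,interpolation=cv2.INTER_CUBIC))
E
python3 m2.py
```

```text
[[ 0.4262 -0.0074]
 [ 0.4892 -0.0881]
 [ 0.5762 -0.0202]
 [ 0.5307  0.0735]]
edges [0.1024 0.1104 0.1042 0.1322] centre [ 0.5056 -0.0105]
-52.0 38.0 115.9 -142.3 
screw guess [ 0.50698573 -0.00738345  0.048     ]
side px [294.12173246 234.75916633]
42 13
24 6
[(np.float64(282.92857142857144), np.float64(220.8095238095238)), (np.float64(294.7083333333333), np.float64(235.70833333333334))]
screw (array([ 0.50855011, -0.0046857 ,  0.04520737]), [0.0001310303042912133, 0.00013103030429116347])
plate 672 [ 0.5064 -0.0069  0.0455] [-0.115 -0.084  0.99 ]
plate 355 [ 0.5071 -0.0082  0.0448] [-0.098 -0.104  0.99 ]
```

```bash
cat > m3.py <<'E'
from h import *
P=np.array([.5364,.0157])
for n in("scene","side"):
    w=cloud(load(n))
    a=w[(np.hypot(w[...,0]-P[0],w[...,1]-P[1])<.14)&(w[...,2]>.06)&(w[...,2]<.3)]
    for lo,hi in((.06,.09),(.09,.12),(.12,.16),(.16,.3)):
        b=a[(a[:,2]>lo)&(a[:,2]<hi)]
        if len(b)>5:
            r=b[:,:2]-P;k=np.argmin(np.hypot(*r.T));print(n,lo,len(b),"nearest",b[k].round(3),np.hypot(*r[k]).round(3),"x",np.percentile(b[:,0],[1,99]).round(3),"y",np.percentile(b[:,1],[1,99]).round(3))
    S=np.array([.5295,-.297]);a=w[(np.hypot(w[...,0]-S[0],w[...,1]-S[1])<.2)&(w[...,2]>.03)&(w[...,2]<.3)&(w[...,0]>.56)]
    if len(a):print("near stand x>.56:",a.min(0).round(3),a.max(0).round(3))
from rig import arm
from scipy.spatial.transform import Rotation as Ro
def down(yaw): return (Ro.from_euler('z',yaw,degrees=True)*Ro.from_euler('x',180,degrees=True)).as_rotvec()
for y in(-142,-97,-52,-7,38,83,128,173):
    q=arm.inverse_kinematics([*P,.1],down(y));print(y,None if q is None else np.round(q,2))
# screwdriver: approach along gripper tilt b (tool z = cos b down, sin b toward stand +x), y along stand y; final: turned so tool axis vertical
yaw=-17.
for sx in(1,-1):
  for b in(0,20,30,40,50,60,70,80,90):
    ax=Ro.from_euler('z',yaw,degrees=True).apply([np.sin(np.radians(b)),0,-np.cos(np.radians(b))])
    yy=Ro.from_euler('z',yaw,degrees=True).apply([0,sx,0]);R=Ro.from_matrix(np.c_[np.cross(yy,ax),yy,ax])
    g=np.array([.5295,-.297,.071]);q=arm.inverse_kinematics(g+.019*ax,R.as_rotvec());print("pick",sx,b,None if q is None else np.round(q,2))
    # place: gripper pitch = b+40 from down (handle upright), any heading
    o=[]
    for h in range(-90,91,15):
      B=b-40
      ax=Ro.from_euler('z',h,degrees=True).apply([np.sin(np.radians(B)),0,-np.cos(np.radians(B))]);ax2=ax
      yy=Ro.from_euler('z',h,degrees=True).apply([0,sx,0]);R=Ro.from_matrix(np.c_[np.cross(yy,ax),yy,ax])
      if arm.inverse_kinematics(np.array([.508,-.0065,.156])+.019*ax,R.as_rotvec()) is not None:o.append(h)
    o2=[]
    for h in range(-90,91,15):
      B=b+40
      ax=Ro.from_euler('z',h,degrees=True).apply([np.sin(np.radians(B)),0,-np.cos(np.radians(B))])
      yy=Ro.from_euler('z',h,degrees=True).apply([0,sx,0]);R=Ro.from_matrix(np.c_[np.cross(yy,ax),yy,ax])
      if arm.inverse_kinematics(np.array([.508,-.0065,.156])+.019*ax,R.as_rotvec()) is not None:o2.append(h)
    print("    place b-40",o,"b+40",o2)
E
python3 m3.py
```

```text
scene 0.06 1168 nearest [0.576 0.034 0.061] 0.044 x [0.579 0.601] y [-0.114  0.038]
scene 0.09 557 nearest [0.594 0.011 0.091] 0.058 x [0.593 0.609] y [-0.109  0.037]
near stand x>.56: [ 0.56  -0.491  0.03 ] [ 0.729 -0.101  0.114]
side 0.06 561 nearest [0.581 0.022 0.06 ] 0.045 x [0.58  0.602] y [-0.114  0.039]
side 0.09 249 nearest [0.594 0.029 0.091] 0.059 x [0.594 0.609] y [-0.109  0.037]
near stand x>.56: [ 0.56  -0.482  0.03 ] [ 0.729 -0.102  0.111]
-142 [-0.09  0.23 -0.39  0.96  0.   -0.75]
-97 [-0.09  0.23 -0.39  0.96  0.   -1.54]
-52 [-0.09  0.23 -0.39  0.96  0.   -2.33]
-7 [-0.09  0.23 -0.39  0.96  0.   -3.11]
38 [-0.09  0.23 -0.39  0.96  0.    2.39]
83 [-0.09  0.23 -0.39  0.96  0.    1.6 ]
128 [-0.09  0.23 -0.39  0.96  0.    0.82]
173 [-0.09  0.23 -0.39  0.96  0.    0.03]
pick 1 0 [-0.62  0.39 -0.27  0.91  0.   -0.32]
    place b-40 [-90, -75, -60, -45, -30, -15, 0, 15, 30, 45, 60, 75, 90] b+40 [-90, -75, -60, -45, -30, -15, 0, 15, 30, 45, 60, 75, 90]
pick 1 20 [-0.67  0.23 -0.56  0.45  0.13 -0.36]
    place b-40 [-90, -75, -60, -45, -30, -15, 0, 15, 30, 45, 60, 75, 90] b+4
[... 1487 characters left out ...]
  0.28  2.79]
    place b-40 [-90, -75, -60, -45, -30, -15, 0, 15, 30, 45, 60, 75, 90] b+40 [-90, -75, -60, 45, 60, 75, 90]
pick -1 50 [-0.78  0.23 -0.95 -0.42  0.36  2.82]
    place b-40 [-90, -75, -60, -45, -30, -15, 0, 15, 30, 45, 60, 75, 90] b+40 [-90, -75, -60, 45, 60, 75, 90]
pick -1 60 [-0.81  0.35 -1.04 -0.81  0.44  2.86]
    place b-40 [-90, -75, -60, -45, -30, -15, 0, 15, 30, 45, 60, 75, 90] b+40 []
pick -1 70 None
    place b-40 [-90, -75, -60, -45, -30, -15, 0, 15, 30, 45, 60, 75, 90] b+40 []
pick -1 80 None
    place b-40 [-90, -75, -60, -45, -30, -15, 0, 15, 30, 45, 60, 75, 90] b+40 []
pick -1 90 None
    place b-40 [-90, -75, -60, -45, -30, -15, 15, 30, 45, 60, 75, 90] b+40 []
```

```bash
cat >> h.py <<'E'
from scipy.spatial.transform import Rotation as Ro
def down(yaw): return (Ro.from_euler('z',yaw,degrees=True)*Ro.from_euler('x',180,degrees=True)).as_rotvec()
def pose(h,b,sx):
    """tool z pitched b deg from down towards heading h, tool y across (sign sx)"""
    z=Ro.from_euler('z',h,degrees=True);b=np.radians(b)
    ax=z.apply([np.sin(b),0,-np.cos(b)]);yy=z.apply([0,sx,0])
    return ax,Ro.from_matrix(np.c_[np.cross(yy,ax),yy,ax]).as_rotvec()
def wrist(arm,name):
    o=arm.get_obs();s=arm.snapshot("wrist")
    T=np.eye(4);T[:3,:3]=Ro.from_rotvec(o["orientation"]).as_matrix();T[:3,3]=o["tcp_pos"]
    C=np.linalg.inv(T@s.pop("T_tool_cam"));s["rvec"]=cv2.Rodrigues(C[:3,:3])[0];s["tvec"]=C[:3,3]
    np.savez(name+".npz",**s);cv2.imwrite(f"pics/{name}.png",s["pixels"][:,:,::-1]);return s
E
python3 - <<'E'
from h import *
from rig import arm
arm.command_gripper(0,30)
arm.goto([.520,.003,.23],down(180))
w=wrist(arm,"w1");print(arm.get_obs()["time"],arm.get_obs()["tcp_pos"],arm.get_obs()["finger_gap"],-Rt(w)[0].T@Rt(w)[1])
E
```

```text
3.4667 [0.52015329 0.00233947 0.2299801 ] -5.216577078656389e-05 [0.44750616 0.00273254 0.3738613 ]
```

View pics/w1.png

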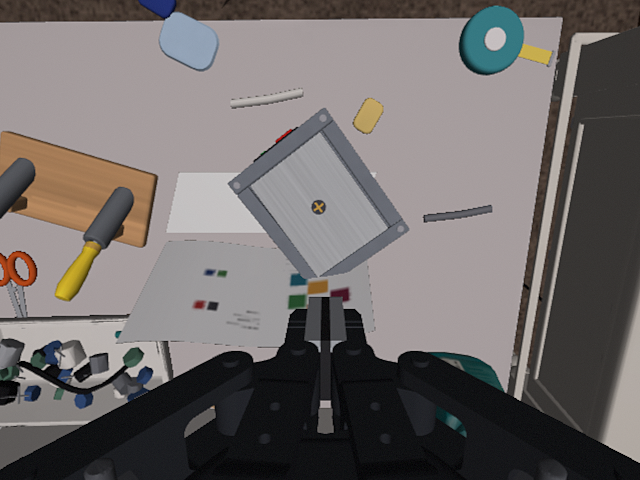

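The wrist view shows the screw at (318.5,207.5) and the winder rim corners at (230,184), (323,109) and (407,230). The raised plate end is near (320,275), and the leaflet lies beyond it.

```bash
python3 - <<'E'
from h import *
w=load("w1");a,b,c=[plane(w,p,.04)[:2] for p in((229,184),(324,108),(409,230))]
x=c-b;y=b-a;print(a,b,c,np.linalg.norm(y),np.linalg.norm(x),"yaw",np.degrees(np.arctan2(x[1],x[0])),np.degrees(np.arctan2(y[1],y[0]))-90,"centre",(a+c)/2)
s=load("scene");d=load("side")
print("screw plane",plane(w,(318.5,207.5),.047));print(tri([ray(w,(318.5,207.5)),ray(s,(282.93,220.81)),ray(d,(294.71,235.71))]))
E
```

```text
[ 0.48889412 -0.08140559] [0.42667803 0.00158499] [0.53040586 0.07803119] 0.10372212178572404 0.12885450600996334 yaw 36.38978443605805 36.85803386883086 centre [ 0.50964999 -0.0016872 ]
screw plane [ 0.50843796 -0.00336689  0.047     ]
(array([ 0.50885737, -0.00358264,  0.04456183]), [0.0001738052269822051, 0.00037131227033884105, 0.0003041663864666382])
```

```bash
python3 - <<'E'
from h import *
from rig import arm
P=[.536,.0168]
arm.goto([*P,.085],down(180))
f0=np.array(arm.get_obs()["force"]);z=.046
g=arm.line_to([*P,z],rate=.04,guard=30)
while not g and z>.0375:
    z-=.001;g=arm.line_to([*P,z],rate=.02,guard=30)
    o=arm.get_obs();print(round(z,4),o["tcp_pos"].round(4)if hasattr(o["tcp_pos"],"round") else o["tcp_pos"],(np.array(o["force"])-f0).round(1),g)
    if (np.array(o["force"])-f0)[2]>30:break
arm.hold(.3);print(arm.get_obs()["force"],arm.get_obs()["tcp_pos"])
arm.line_to([*P,.09],rate=.1);arm.goto([.520,.003,.23],down(180))
w=wrist(arm,"w2");print(arm.get_obs()["time"])
d=arm.snapshot("side");np.savez("side2",**d)
cl=cloud(w);
for n,c0 in(("w",cl),("side",cloud(d))):
    p=c0.reshape(-1,3);p=p[~np.isnan(p[:,0])];p=p[(np.hypot(p[:,0]-.5087,p[:,1]+.0035)<.033)&(p[:,2]>.03)&(p[:,2]<.06)]
    c=p.mean(0);m=np.linalg.svd(p-c,full_matrices=False)[2][2];m*=np.sign(m[2]);print(n,len(p),c.round(4),m.round(3))
k=np.full((480,640,3),0,np.uint8);cv2.imwrite("pics/c2.png",np.hstack([cv2.resize(w["pixels"][90:300,210:430,::-1],(400,380)),cv2.resize(d["pixels"][200:290,235:345,::-1],(400,380))]))
E
```

```text
0.045 [0.5362 0.0169 0.0452] [-0.6  2.2  1.9] False
0.044 [0.5363 0.0169 0.0441] [-0.2  1.2  1.9] False
0.043 [0.5362 0.0168 0.043 ] [0.3 1.  2.3] False
0.042 [0.5362 0.0168 0.042 ] [0.2 2.3 1.1] False
0.041 [0.5362 0.0167 0.041 ] [1.4 1.3 1.4] False
0.04 [0.5362 0.0168 0.04  ] [1.5 1.1 2.4] False
0.039 [0.5362 0.0168 0.04  ] [-1.5  2.2 10.1] False
0.038 [0.5362 0.0167 0.04  ] [-4.8  2.6 16.6] False
0.037 [0.5363 0.0167 0.0399] [-6.7  0.8 22.9] False
[-5.75405728  1.82848096 24.13011228] [0.53627415 0.01675198 0.03995742]
9.1417
w 4321 [ 0.5081 -0.0035  0.0414] [0.001 0.001 1.   ]
side 350 [ 0.5084 -0.0043  0.0382] [-0.     0.001  1.   ]
```

View pics/c2.png

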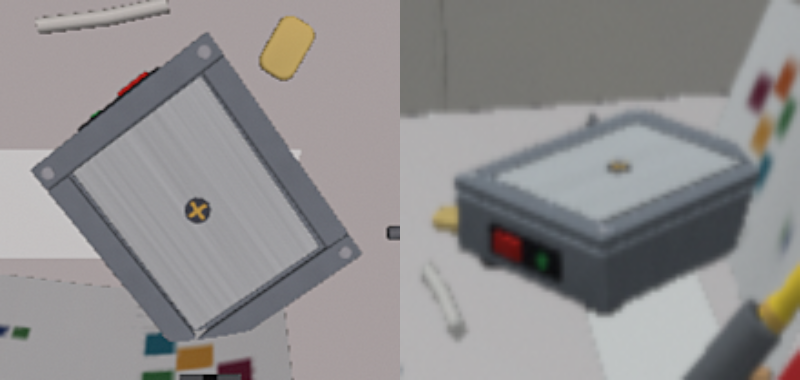

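The plate now sits level and flush in its recess. The picture shows even gaps all round, the normal is vertical and the top is at z = 0.040. Next is the screwdriver stand-off.

```bash
python3 - <<'E'
from h import *
from rig import arm
w=load("w2");print("screw",plane(w,(318.4,206.2),.041))
arm.command_gripper(.085,30)
G=np.array([.5295,-.297,.071]);ax,r=pose(-17,30,1)
arm.goto(G-ax*.10,r)
w=wrist(arm,"w3");print(arm.get_obs()["time"],np.round(arm.get_obs()["q"],2))
hsv=cv2.cvtColor(w["pixels"],cv2.COLOR_RGB2HSV);H,S,V=[hsv[...,i].astype(int) for i in range(3)]
m=blob(((H<6)|(H>172))&(S>130)&(V>60));e=ends(m);print(m.sum(),np.round(e,1))
s=load("scene");d=load("side")
R,t=Rt(w);q=w["intrinsics"]@(R@G+t);print("expected px",q[:2]/q[2])
print(tri([ray(w,e[2]),ray(s,(397,321.6)),ray(d,(344.6,290.8))]))
c=cloud(w)[m];print(np.nanmedian(c,0))
for h in range(30,91,10):
  for sx in(1,-1):
    a,rr=pose(h,70,sx);q=arm.inverse_kinematics(np.array([.508,-.004,.160])+.019*a,rr);print(h,sx,None if q is None else np.round(q,2))
E
```

```text
screw [ 0.50796589 -0.00304208  0.041     ]
11.1583 [-0.76 -0.07 -0.7   0.47  0.23 -0.41]
1802 [[329.6 285. ]
 [329.7 206. ]
 [329.6 245.9]]
expected px [324.7452948  245.21182345]
(array([ 0.53173063, -0.29485169,  0.06919369]), [0.0009195249126750588, 0.000495960755401083, 0.0008098294499793114])
[ 0.52631868 -0.29244724  0.07626851]
30 1 None
30 -1 None
40 1 [-0.68  0.12 -0.98 -0.02  1.17 -1.05]
40 -1 [-0.68  0.12 -0.98 -0.02  1.17  2.09]
50 1 [-0.69  0.22 -0.8   0.53  1.22 -1.55]
50 -1 [-0.69  0.22 -0.8   0.53  1.22  1.59]
60 1 [-0.68  0.35 -0.62  1.01  1.19 -2.01]
60 -1 [-0.68  0.35 -0.62  1.01  1.19  1.13]
70 1 [-0.66  0.47 -0.47  1.33  1.11 -2.32]
70 -1 [-0.66  0.47 -0.47  1.33  1.11  0.82]
80 1 [-0.63  0.56 -0.35  1.54  1.01 -2.53]
80 -1 [-0.63  0.56 -0.35  1.54  1.01  0.61]
90 1 [-0.59  0.63 -0.23  1.7   0.9  -2.67]
90 -1 [-0.59  0.63 -0.23  1.7   0.9   0.48]
```

View pics/w3.png

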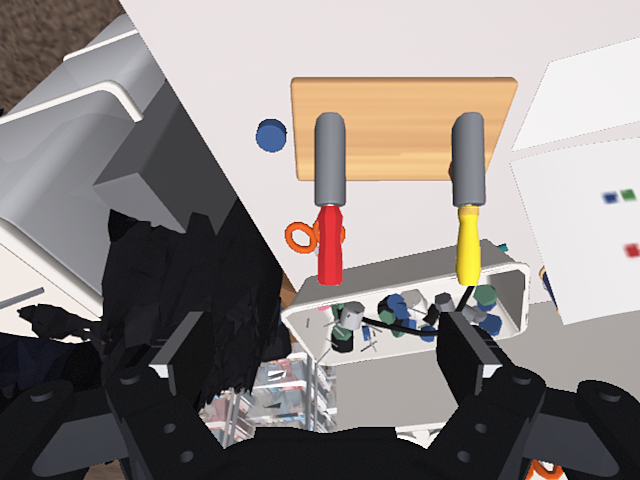

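The wrist view shows the red handle vertical between the open fingers, at (330,206–285). The yellow awl at (468,245) is clear of the fingers. The three-view triangulation gives the handle middle at (0.532,−0.295,0.069).

```bash
python3 - <<'E'
from h import *
from rig import arm
G=np.array([.5308,-.2952,.0702]);ax,r=pose(-17,30,1)
arm.command_gripper(.055,30)
arm.line_to(G-ax*.06,rate=.15)
g=arm.line_to(G+ax*.019,rate=.08,guard=12)
o=arm.get_obs();print("app",g,o["tcp_pos"],o["force"])
if not g:
    arm.command_gripper(0,45)
    o=arm.get_obs();print("grip",o["finger_gap"],o["grasp_force"],o["time"])
    if o["finger_gap"]>.01:
        a=Ro.from_euler('z',-17,degrees=True).apply([np.sin(np.radians(40)),0,np.cos(np.radians(40))])
        g=arm.line_to(G+ax*.019+a*.09,rate=.08,guard=20);arm.hold(.4)
        o=arm.get_obs();print("pull",g,o["tcp_pos"],o["finger_gap"],o["grasp_force"],o["time"])
w=wrist(arm,"w4")
E
```

```text
app False [ 0.54005706 -0.29813624  0.05421529] [-0.38992724 -0.52449723  0.38224362]
grip 0.015685177631350848 43.85705955326557 13.55
pull False [ 0.59509683 -0.31485257  0.12256174] 0.015991720965589012 43.702657129615545 15.225
```

View pics/w4.png

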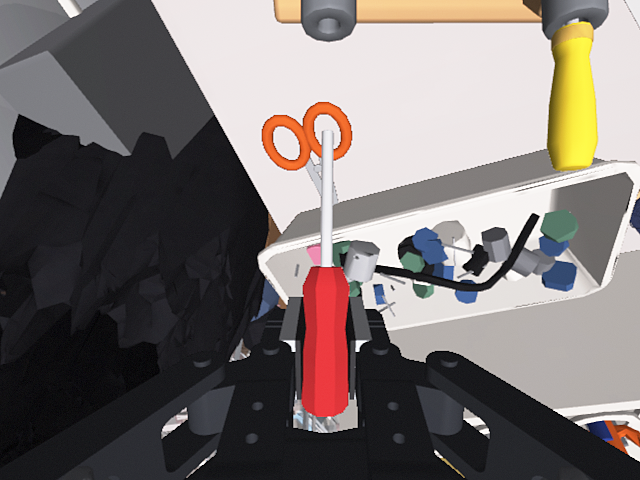

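The driver is held by the handle, with the shaft free and its tip at (328,132). The awl is still in its tube.

```bash
python3 - <<'E'
from h import *
from rig import arm
o=arm.get_obs();p=np.array(o["tcp_pos"]);p[2]=.24;p[0]-=.05
arm.line_to(p,rate=.2)
C=np.array([.508,-.0035]);ax,r=pose(60,70,1)
arm.goto(np.array([*C,.24])+.019*ax,r);arm.hold(.3)
o=arm.get_obs();print(o["time"],o["tcp_pos"],o["finger_gap"],o["grasp_force"],np.round(o["q"],2))
w=wrist(arm,"w5")
for n in("scene","side"):np.savez(n+"5",**arm.snapshot(n))
s,d=load("scene5"),load("side5")
T=np.array([*C,.164]);ims=[]
for n,i in(("scene",s),("side",d)):
    R,t=Rt(i);q=i["intrinsics"]@(R@T+t);q=(q[:2]/q[2]).round().astype(int);print(n,q)
    x,y=q[0]-50,q[1]-70;print("crop origin",x,y);ims.append(cv2.resize(i["pixels"][y:y+110,x:x+100,::-1],(400,440),interpolation=cv2.INTER_CUBIC))
cv2.imwrite("pics/c5.png",np.hstack(ims))
E
```

```text
17.8167 [0.51703049 0.01181712 0.23368676] 0.015561015833431256 43.710882011801004 [-0.68  0.22 -0.56  1.19  1.19 -2.01]
scene [277 165]
crop origin 227 95
side [294 171]
crop origin 244 101
```

View pics/c5.png

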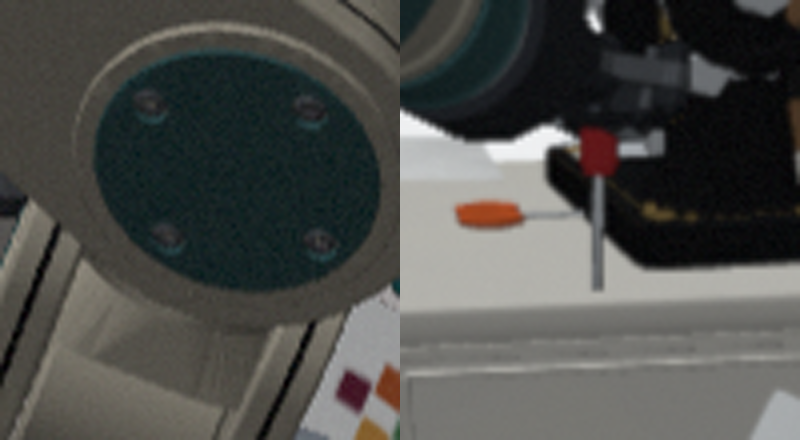

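View pics/w5.png

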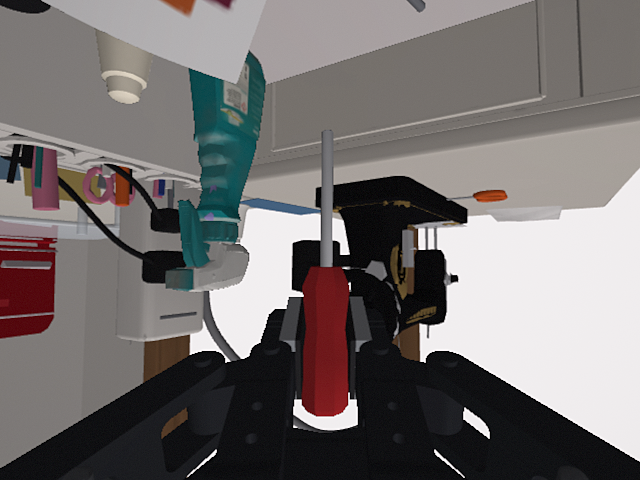

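In the side view the driver hangs upright, with the shaft from about (293.5,144.8) down to the tip at (293.5,173.5). The wrist view has the tip at (327,131) and the shaft root at (327,266).

```bash
python3 - <<'E'
from h import *
from rig import arm
w,d=load("w5"),load("side5")
t=tri([ray(w,(327,130.5)),ray(d,(293.3,173.5))]);b=tri([ray(w,(327,266)),ray(d,(293.3,144.8))])
print(t,b);v=b[0]-t[0];print(np.linalg.norm(v),"tilt",np.arccos(v[2]/np.linalg.norm(v)),v)
C=np.array([.508,-.0035]);dx=C-t[0][:2];print("shift",dx)
if np.linalg.norm(dx)<.012 and abs(t[0][2]-.164)<.02:
    o=arm.get_obs();p=np.array(o["tcp_pos"]);p[:2]+=dx;p[2]-=t[0][2]-.085
    print(arm.line_to(p,rate=.06,guard=10));arm.hold(.5)
    w=wrist(arm,"w6");o=arm.get_obs();print(o["time"],o["tcp_pos"],o["grasp_force"])
    d=arm.snapshot("side");s=arm.snapshot("scene")
    cv2.imwrite("pics/c6.png",np.hstack([cv2.resize(i["pixels"][150:270,220:350,::-1],(400,370),interpolation=cv2.INTER_CUBIC) for i in(s,d)]))
E
```

```text
(array([ 0.50821654, -0.00051198,  0.16045644]), [0.0013878167268830423, 0.001387816726883109]) (array([ 0.50667553, -0.00561694,  0.21224783]), [0.0020151901553162183, 0.0020151901553162035])
0.0520651784703336 tilt 0.1025992579878766 [-0.00154101 -0.00510496  0.05179138]
shift [-0.00021654 -0.00298802]
False
19.925 [0.51673158 0.00893634 0.1581952 ] 43.70992675423622
```

View pics/c6.png

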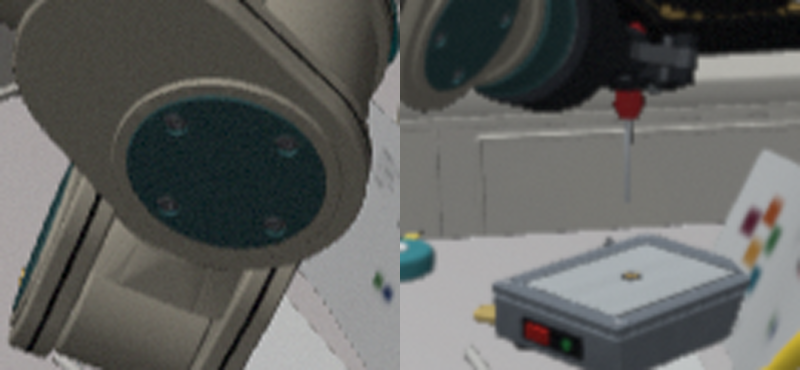

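The tip hangs directly over the screw, about 45 mm above the plate, with a tilt of about 0.1 rad or less and a firm grip. Handing in.

```bash
python3 -c "
from rig import arm
print(arm.hand_in())"
```

```text
the job is handed in; nothing more can be done
None
```

I handed the job in: the cover plate is pressed level and flush, and the gripper holds the red screwdriver upright and still about 45 mm above the screw, with the awl still in its stand; the judge returned no verdict, so I can't confirm a pass.

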